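Bring the pink colour to the front of the carousel

TASK

The decorator needs the pink cocoa butter next: with the fingertips, push the colour carousel round by its petal-shaped rim, without flinging it, until the pink jar stands at the front, centred over the base's drawer side that faces the robot, and leave it at rest there. Do not touch, tip or lift the jars, do not reach in to the middle of the plate, and leave the drawer shut and the other things on the counter where they are.

Things in the scene. Friction and masses are not known exactly. Their poses are not given: they have to be found in the camera images.
- base: square bamboo drawer base of the colour carousel, 200 x 200 x 45 mm, fixed on the counter, yaw up to 20 degrees off square. Origin: centre of its underside, on the turning axis; z up. Its -x side is the FRONT, towards the robot: a darker wooden drawer front with a steel pull (the pull sticks out to 113 mm from the axis, 23 to 31 mm above the counter)
- plate: white turning plate, a five-petal flower 14 mm thick, 50 to 64 mm above the counter. Origin: on the turning axis at its underside; z up; -x points through the pink jar's petal. Turns either way without end, needs about half a newton at the rim; friction stops it (let go at 0.7 rad/s it coasts 2 to 4 degrees). On each petal a round well wall, 62 mm across, top 74 mm above the counter, holds a jar
- petal (a point): outermost point of the pink jar's petal, on the plate's upper edge, 150 mm from the axis. Five petals 72 degrees apart, each a disc of 45 mm radius centred under its jar 105 mm from the axis, joined by a middle disc of 88 mm radius
- notch (a point): middle of the notch opposite the pink jar's petal, 130 mm from the axis, level with the plate's top (64 mm up). Five such notches, half-way between petals, 72 degrees apart; each is open down through the plate, 56 mm wide at 115 mm from the axis and 82 mm at 125 mm. Beneath them only the base's corners (141 mm from the axis, 45 mm high) and the drawer pull
- pink_jar (a point): centre (half-way up) of the pink jar: jar of coloured cocoa butter, 50 mm diameter, 47 mm tall, lid and contents bright pink, paper band round it, standing loose in one of the wells. Centre 105 mm from the turning axis, top 111 mm above the counter
- jar_yellow: jar of coloured cocoa butter, 50 mm diameter, 47 mm tall, lid and contents yellow, paper band round it, standing loose in one of the wells other than the pink one's; origin: centre of its underside, 64 mm above the counter
- jar_green: jar of coloured cocoa butter, 50 mm diameter, 47 mm tall, lid and contents green, paper band round it, standing loose in one of the wells other than the pink one's; origin: centre of its underside, 64 mm above the counter
- jar_blue: jar of coloured cocoa butter, 50 mm diameter, 47 mm tall, lid and contents blue, paper band round it, standing loose in one of the wells other than the pink one's; origin: centre of its underside, 64 mm above the counter
- jar_brown: jar of coloured cocoa butter, 50 mm diameter, 47 mm tall, lid and contents dark brown, paper band round it, standing loose in one of the wells other than the pink one's; origin: centre of its underside, 64 mm above the counter
- jar_pink: the pink jar as a body; origin: centre of its underside
- drawer (a joint): the drawer in the front of the base, m: 0 closed, grows as it slides out to the front
- mould: white chocolate mould, 275 x 135 x 23 mm, with 21 brown filled cavities, lying loose on the counter to the left; origin: centre of its underside, x along its length
- tub: translucent plastic bowl, 150 mm across, 85 mm tall, standing loose on the counter to the right; origin: centre of its underside
- palette_knife: palette knife lying on the counter in front to the left, 18 mm high, black handle along -x to 139 mm and steel blade along +x to 230 mm from its origin, which lies on the counter
- scraper: steel bench scraper with dark wooden handle lying on the counter in front to the right, 120 x 140 x 22 mm; origin: under the middle of its blade
Not all that is in view belongs to the job. Of the things that look like the jar_pink, the larger one is meant.

How it is judged:
At the end, for the whole second after the job is handed in: The pink jar is on the front (drawer) side with its centre within 20 mm (about 11 degrees) of the base's centre line, the plate at rest, every jar upright and down in its well, the drawer shut and the mould, bowl, palette knife and scraper within 15 mm of where they were (y of pink_jar in the frame of base between -0.02 and 0.02 m and x of pink_jar in the frame of base below -0.09 m and angular speed of plate below 0.03 rad/s and linear speed of each of jar_pink, jar_yellow, jar_green, jar_blue, jar_brown below 0.01 m/s and angle between each of jar_pink, jar_yellow, jar_green, jar_blue, jar_brown's own z axis and vertical below 0.1 rad and z of each of jar_pink, jar_yellow, jar_green, jar_blue, jar_brown in the frame of plate below 0.018 m and distance of each of mould, tub, palette_knife, scraper from where it was at the start of the episode below 0.015 m and value of joint drawer below 0.015 m); the robot touches nothing.
It fails at once if a jar is touched by the robot (contact force between any of the fingers, the arm and jar_pink above 1 N or contact force between any of the fingers, the arm and jar_yellow above 1 N or contact force between any of the fingers, the arm and jar_green above 1 N or contact force between any of the fingers, the arm and jar_blue above 1 N or contact force between any of the fingers, the arm and jar_brown above 1 N).
It fails at once if a jar is lifted out of its well or tipped (z of any of jar_pink, jar_yellow, jar_green, jar_blue, jar_brown in the frame of plate above 0.021 m or angle between any of jar_pink, jar_yellow, jar_green, jar_blue, jar_brown's own z axis and vertical above 0.25 rad).
It fails at once if the fingers work the plate from its middle instead of its rim (contact force between the fingers and plate above 0.5 N and horizontal distance between the grasp point and plate below 0.095 m).
It fails at once if the plate is flung round, faster than about two thirds of a turn a second (angular speed of plate above 4.2 rad/s).
It fails at once if the mould, bowl, palette knife or scraper is moved, or the drawer opened, by more than 15 mm (distance of any of mould, tub, palette_knife, scraper from where it was at the start of the episode above 0.015 m or value of joint drawer above 0.015 m).
It also fails if it takes over 43 s, if anything falls off the work surface, if the arm or the gripper's body presses on something with over 40 N, if the wrist force passes 120 N, or if a joint passes its speed limit or range.

ROBOT

A 6-joint arm with a two-finger parallel gripper is mounted at the origin on the work surface. World frame = base frame: x ahead of the robot, y to its left, z up, the work surface at z = 0. Lengths are in m, angles in rad, forces in N, time in s.
With the tool pointing down it reaches from about 0.375 to 0.9 m from the base axis. Payload 3.1 kg.
Tool frame: the origin (TCP) lies midway between the tips of the shut fingers; the grasp point (between the pads) lies 19 mm behind it; z points along the fingers, y is the line along which they close (so a half turn about z gives the same grasp; the last joint's range is limited). The gripper opens to 85 mm and grips with 20 to 120 N. Pads are 22 mm wide; open, the fingers measure 114 mm over their backs; the gripper's body (76 mm by 85 mm) begins 54 mm behind the grasp point. The pads swing forward as they close: fully open they stand 13 mm farther back than shut.
Start: joints at [-1.518, 0.527, 1.433, -0, 1.181, -0.178], TCP at [0.144, -0.608, 0.231] pointing down, gripper open.
Joint ranges: [-3.08, 3.08], [-0.75, 2.2], [0.22, 2.44], [-1.43, 4.57], [0, 2.65], [-2.85, 2.85]. Speed limits (rad/s): [2.79, 2.79, 3.14, 3.14, 3.14, 3.14].

INTERFACE

Orientations are given as a unit quaternion [x, y, z, w].
In Python, from station import manip gives the robot as it stands.
- The arm moves only by the tool step_arm, never from a script. Its argument "targets" is text: rows parted by semicolons, each of 4 numbers parted by spaces: the shift along the tool's x, y, z in mm, then the turn about the tool's z in degrees. A call has 1 to 12 rows; each row is the pose to reach, as a shift and turn from the pose commanded when the call began, along the tool's axes at that moment; what a row does not reach only later rows make up. A row lasts 1/10 s, in which the tool goes at most 50 mm and 8.59 degrees, less where a joint would pass 70% of its speed; a pose out of reach is approached as far as the arm can. A call with a gripper value outside its range is refused whole. "gripper" is the closure, from 0 (fully open) to 1 (shut), set as the call begins (left out, the last holds). The fingers move at their own pace and stop on an object; "squeeze" is the grip in N (left out, the last holds). Time passes only in rows, so rows that repeat a pose let the fingers close. It gives the time, the measured TCP pose, the force, the opening and the grip force at its end, in the units of the state.
- manip.sense(): the state, without advancing time (a new reading comes with each control period).
- manip.snapshot(name): name is "scene" or "top"; returns the picture (400x640x3 uint8, red, green, blue); there is no depth.
- manip.get_calibration(name): a dict with "fov_y" (degrees; the focal length in pixels is half the picture's height over the tangent of half this angle, whatever the lens; pixels are square), "cx", "cy" (the principal point, pixels), "k1" (the pictures are not rectified: a ray, as slopes to the right and down, at radius r is drawn at 1 + k1 r^2 times it, then the intrinsics apply), "extrinsics" (4x4, takes a point from camera to world coordinates). Camera axes: x right, y down, z forward; pixel columns grow to the right and rows downward; lengths in m; the calibration is good to about 2 mm. A picture is of the moment at which its call begins. get_calibration takes no time and is no camera call.
- manip.sign_off(): hands the job in; it is judged then, once.
Trained networks look in the newest picture that a camera, given by its name, has taken for a name from the list of things; names that differ only in an ending like _2 or _b are one class to them, and where a whole thing is asked for, a point or a joint stands for the part that bears it (a point fixed in the world has none). Each returns a list of dicts, best first, with "p" (0 to 1); they miss things now and then, are a little off and sometimes report something else, mostly with a low value. They report only what shows in the picture. A call takes as long as a camera call. They do not tell look-alikes from the thing itself.
- manip.recognise(camera, query): "position" ([column, row] in pixels, amid what is visible of it).
- manip.masks_of(camera, query): "pixels" (400x640 bool, what is visible of it) and "position" ([column, row] in pixels, amid what is visible of it).
- manip.mark_of(camera, query): "position" ([column, row] in pixels: a listed point, or the origin of a listed thing).
The state is a dict: "t": time; "q": joint angles; "qd": joint speeds; "tau": joint torques, N m; "tcp_pos": TCP position; "tool_rot": TCP orientation; "force": force on the tool from outside, world axes, zero at the start; "ft_torque": the same for the moment, N m; "finger_gap": opening from 0.0 (shut) to 1.0 (fully open); "gripper_force": force on a finger pad.
Only numpy, scipy, OpenCV 4.12 (cv2) and the standard library are available. Lean on these libraries where they do the work, as an engineer would, in place of code of your own. Each camera call takes 0.05 s, during which the arm holds its last target. There are 200 camera calls.

## Working session

There is one attempt and no reset: what is moved stays moved. The work goes in short steps, Python scripts to look and compute and a tool call to move; the robot and the scene stay as the last step left them, time stands still between calls to the robot, and variables do not carry over. Pictures are saved under pics/ and viewed, at most 10 in all, crops included, and the job is handed in when it is done.

Besides the shell and the picture viewer there is one more tool, called after "Emit:" by a JSON object that holds its "api" and its "payload", one argument or row to a line. step_arm: Moves the arm, as the interface text tells. Its arguments: {"type":"object","properties":{"targets":{"type":"string"},"gripper":{"type":"number"},"squeeze":{"type":"number"}},"required":["targets"]}

```bash
mkdir -p pics; cat > h.py <<'E'
import numpy as np, cv2
from station import manip
def proj(cam,P):
    c=manip.get_calibration(cam);E=np.array(c["extrinsics"]);f=200/np.tan(np.radians(c["fov_y"])/2)
    p=(np.atleast_2d(P)-E[:3,3])@E[:3,:3];s=p[:,:2]/p[:,2:];r2=(s**2).sum(1,keepdims=True)
    return s*(1+c["k1"]*r2)*f+[c["cx"],c["cy"]]
def unproj(cam,px,z):
    c=manip.get_calibration(cam);E=np.array(c["extrinsics"]);f=200/np.tan(np.radians(c["fov_y"])/2)
    d=(np.array(px,float)-[c["cx"],c["cy"]])/f;s=d.copy()
    for _ in range(20): s=d/(1+c["k1"]*(s@s))
    v=E[:3,:3]@np.array([*s,1]);return E[:3,3]+v*(z-E[2,3])/v[2]
E
python3 - <<'E'
from h import *
for n in("scene","top"):
    cv2.imwrite(f"pics/{n}0.png",manip.snapshot(n)[:,:,::-1])
    print(n,np.round(manip.get_calibration(n)["extrinsics"],2).tolist())
    for q,z in(("base",0),("plate",.05),("petal",.064),("notch",.064),("pink_jar",.0875),("jar_yellow",.064),("jar_green",.064),("jar_blue",.064),("jar_brown",.064),("tub",0),("mould",0),("scraper",0),("palette_knife",0)):
        for d in manip.mark_of(n,q)[:3]:print(n,q,round(d["p"],2),np.round(d["position"]),np.round(unproj(n,d["position"],z),3))
s=manip.sense();print(s["t"],s["tcp_pos"],s["tool_rot"])
E
```

```text
scene [[-0.59, 0.5, -0.63, 1.42], [0.8, 0.38, -0.46, 0.67], [0.01, -0.78, -0.63, 0.99], [0.0, 0.0, 0.0, 1.0]]
scene plate 0.67 [310. 224.] [0.586 0.042 0.05 ]
scene plate 0.26 [425. 212.] [0.34  0.283 0.05 ]
scene petal 0.71 [356. 226.] [0.526 0.16  0.064]
scene notch 0.83 [262. 206.] [ 0.623 -0.107  0.064]
scene notch 0.52 [426. 212.] [0.356 0.29  0.064]
scene pink_jar 0.61 [348. 214.] [0.523 0.127 0.088]
scene pink_jar 0.54 [386. 249.] [0.578 0.284 0.088]
scene jar_yellow 0.8 [328. 198.] [0.475 0.026 0.064]
scene jar_green 0.75 [275. 226.] [ 0.665 -0.023  0.064]
scene jar_blue 0.65 [314. 243.] [0.655 0.108 0.064]
scene jar_blue 0.34 [295. 155.] [ 0.352 -0.2    0.064]
scene jar_blue 0.24 [289. 200.] [ 0.552 -0.063  0.064]
scene jar_brown 0.64 [345. 216.] [0.51  0.111 0.064]
scene jar_brown 0.63 [313. 244.] [0.658 0.107 0.064]
scene jar_brown 0.53 [288. 200.] [ 0.553 -0.066  0.064]
scene tub 0.57 [222. 163.] [ 0.473 -0.433  0.   ]
scene tub 0.32 [344. 226.] [0.488 0.095 0.   ]
scene scraper 0.95 [292. 157.] [ 0.294 -0.258  0.   ]
scene palette_knife 0.64 [426. 214.] [0.286 0.268 0.  
[... 580 characters left out ...]
 [348. 177.] [ 0.602 -0.087  0.064]
top jar_yellow 0.62 [318. 214.] [0.474 0.022 0.064]
top jar_green 0.58 [328. 160.] [ 0.664 -0.018  0.064]
top jar_blue 0.47 [294. 166.] [0.646 0.104 0.064]
top jar_brown 0.52 [343. 193.] [ 0.546 -0.067  0.064]
top tub 0.86 [446. 213.] [ 0.47  -0.442  0.   ]
top tub 0.69 [348. 172.] [ 0.629 -0.089  0.   ]
top tub 0.4 [294. 163.] [0.668 0.11  0.   ]
top mould 0.73 [348. 176.] [ 0.616 -0.089  0.   ]
top mould 0.72 [194. 239.] [0.396 0.477 0.   ]
top scraper 0.93 [397. 266.] [ 0.285 -0.257  0.   ]
top palette_knife 0.67 [345. 175.] [ 0.618 -0.078  0.   ]
1.4 [ 0.14360246 -0.60826452  0.23132218] [ 9.93291254e-01  1.15639462e-01 -7.44105945e-06  1.52350078e-05]
```

```bash
python3 - <<'E'
import cv2
a=cv2.imread("pics/top0.png")[130:290,180:400];cv2.imwrite("pics/top0c.png",cv2.resize(a,None,fx=3.6,fy=3.6,interpolation=cv2.INTER_CUBIC))
a=cv2.imread("pics/scene0.png")[130:310,210:450];cv2.imwrite("pics/scene0c.png",cv2.resize(a,None,fx=3.3,fy=3.3,interpolation=cv2.INTER_CUBIC))
E
```

```text
(no output)
```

View pics/top0c.png

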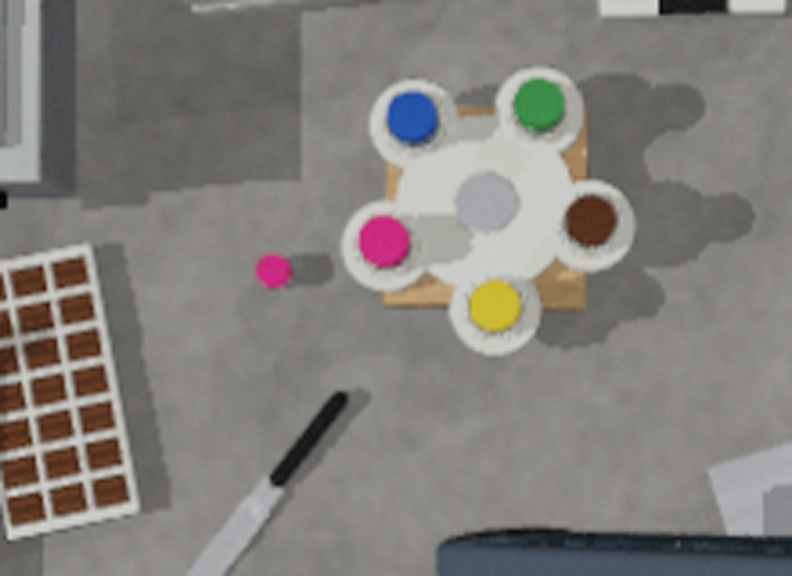

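View pics/scene0c.png

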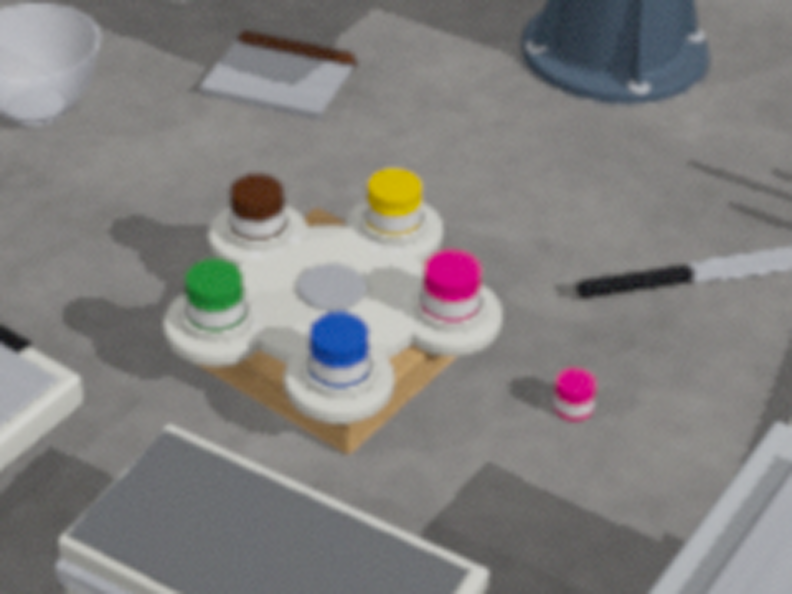

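View pics/top0.png

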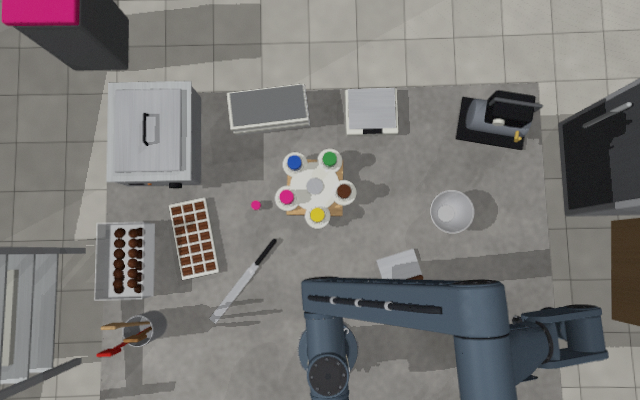

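Two pink things: the big one standing on the plate, top view (287,197) / scene (348,214), and a small one on the counter at (256,205) / (385,249). The larger, on the carousel petal and of the same size as the other jars, is meant (enlarged crops confirm it). Now fit the plate and base precisely.

```bash
cat > fit.py <<'E'
from h import *
from scipy.optimize import least_squares
import sys
C={"pink":((0,.0),(165,173)),"yellow":(0,(22,30)),"green":(0,(50,75)),"blue":(0,(105,118)),"brown":(0,(5,16))}
def lids(cam):
    im=manip.snapshot(cam);h=cv2.cvtColor(im,cv2.COLOR_RGB2HSV);out={}
    for k,(_,(a,b)) in C.items():
        m=((h[...,0]>=a)&(h[...,0]<=b)&(h[...,1]>(110 if k=="brown" else 150))).astype(np.uint8)
        n,l,st,ce=cv2.connectedComponentsWithStats(m)
        for i in range(1,n):
            if st[i,4]>40:
                P=unproj(cam,ce[i],.111);
                if np.hypot(P[0]-.578,P[1]-.042)<.15 : out.setdefault(k,[]).append((st[i,4],P[:2]))
    return im,{k:max(v,key=lambda t:t[0])[1] for k,v in out.items()}
def platefit(L,order=("pink","yellow","brown","green","blue"),c0=None):
    # image: pink left(+y), then yellow, brown, green, blue going ccw seen from above? solved by fit
    ks=[k for k in order if k in L]
    def res(p): return np.concatenate([L[k]-np.array([p[0],p[1]])-.105*np.array([np.cos(p[2]+s*2*np.pi/5*order.index(k)),np.sin(p[2]+s*2*np.pi/5*order.index(k))]) for k in ks])
    best=None
    for s in(1,-1):
        for a in np.linspace(-3,3,7):
            r=least_squares(res,[.578,.042,a])
            if best is None or r.cost<best[0]:best=(r.cost,r.x,s)
    c,x,s=best
    return x[:2],np.degrees(x[2])%360,s,np.sqrt(2*c/len(ks))
if __name__=="__main__":
    im,L=lids("top");print({k:np.round(v,3).tolist() for k,v in L.items()});print(platefit(L))
E
python3 fit.py; python3 - <<'E'
from h import *
im=manip.snapshot("top");h=cv2.cvtColor(im,cv2.COLOR_RGB2HSV)
m=((h[...,0]>8)&(h[...,0]<20)&(h[...,1]>70)&(h[...,2]>120)).astype(np.uint8);m[:150]=0;m[225:]=0;m[:,:275]=0;m[:,360:]=0
ys,xs=np.nonzero(m);pts=np.c_[xs,ys]
W=np.array([unproj("top",p,.045)[:2] for p in pts])
hull=cv2.minAreaRect((W*1000).astype(np.float32));print(len(W),hull)
for p in [(-.115,0)]:pass
for d in manip.mark_of("top","base")+manip.mark_of("top","drawer"):print(d["p"],d["position"])
b=cv2.resize(im[145:235,265:365],None,fx=6,fy=6,interpolation=cv2.INTER_CUBIC)
cv2.imwrite("pics/b.png",np.hstack([b[:,:,::-1]]))
E
```

```text
{'yellow': [0.467, 0.025], 'blue': [0.65, 0.101], 'brown': [0.546, -0.068]}
(array([0.57091862, 0.03326791]), np.float64(112.35371823012889), 1, np.float64(0.0007858014106876174))
381 ((572.2178955078125, 33.10731506347656), (199.3113555908203, 200.60952758789062), 87.62761688232422)Traceback (most recent call last):
  File "<stdin>", line 8, in <module>
ValueError: it knows: base, jar_blue, jar_brown, jar_green, jar_pink, jar_yellow, mould, notch, palette_knife, petal, pink_jar, plate, scraper, tub
```

```bash
cat > mv.py <<'E'
from h import *
c=np.array([.571,.0335])
def cur():
    s=manip.sense();x,y,z,w=s["tool_rot"];a=2*np.arctan2(y,x);return s,np.array(s["tcp_pos"]),(np.degrees(a)+180)%360-180
def rows(ts):
    s,p,a=cur();r=np.radians(a);R=np.array([[np.cos(r),np.sin(r),0],[np.sin(r),-np.cos(r),0],[0,0,-1]])
    print("t",round(s["t"],2),"tcp",p.round(4),"yaw",round(a,1),"F",np.round(s["force"],1))
    print("; ".join(" ".join(str(round(v)) for v in 1000*R.T@(np.array(t[:3])-p))+" %.1f"%(-((t[3]-a+180)%360-180)) for t in ts))
def arc(phi,r,z): # finger at polar phi, tool y radial
    f=np.radians(phi);return [*(c+r*np.array([np.cos(f),np.sin(f)])),z,(phi+180+90+180)%360-180]
E
python3 - <<'E'
from mv import *
rows([[.42,-.3,.225,30],arc(148.4,.128,.15),arc(148.4,.128,.053)])
s,p,a=cur();A=np.array([.42,-.3,.225,30]);B=np.array(arc(148.4,.128,.15));print(B)
E
python3 fit.py; python3 - <<'E'
from h import *
im=manip.snapshot("top")
b=cv2.resize(im[145:235,265:365],None,fx=6,fy=6,interpolation=cv2.INTER_CUBIC);cv2.imwrite("pics/b.png",b[:,:,::-1])
E
```

```text
t 1.55 tcp [ 0.1436 -0.6083  0.2313] yaw 13.3 F [-0.3 -0.3 -0.5]
340 -237 6 -16.7; 473 -617 81 -45.1; 473 -617 178 -45.1
[ 0.46197895  0.1005702   0.15       58.4       ]
{'yellow': [0.467, 0.025], 'blue': [0.65, 0.101], 'brown': [0.546, -0.068]}
(array([0.57083733, 0.03334683]), np.float64(112.30455520015741), 1, np.float64(0.0008422697736455692))
```

View pics/b.png

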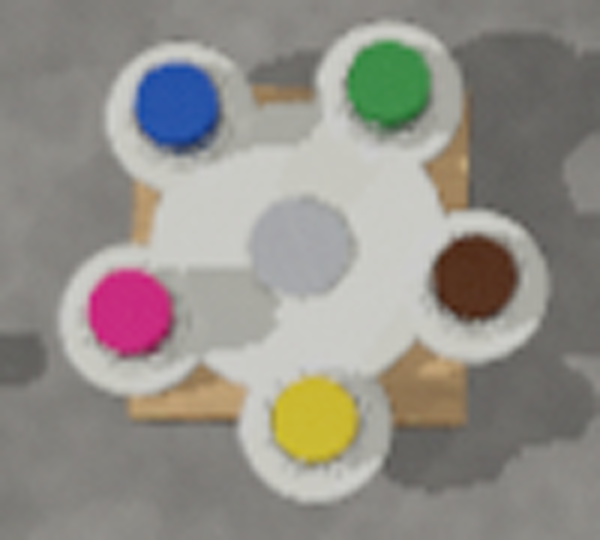

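Picture: the base is nearly square to the view (corners about (128,418), (466,425), (466,90) in the crop), so its yaw is about -2.4°. The pink jar is at 112.3° and the front at 177.6°, so it needs about +65° counterclockwise. I'll enter the notch between pink and yellow and push the yellow petal.

Emit:
{"api": "step_arm", "payload": {
  "targets": "340 -237 6 -17; 340 -237 6 -17; 340 -237 6 -17; 340 -237 6 -17; 340 -237 6 -17; 340 -237 6 -17; 340 -237 6 -17; 340 -237 6 -17; 340 -237 6 -17; 340 -237 6 -17; 340 -237 6 -17",
  "gripper": 1
}}

```text
t: 2.75
tcp_pos: [0.4199, -0.3003, 0.2254]
tool_rot: [0.965, 0.261, -0.0, 0.0]
force: [-0.2, 0.0, 0.6]
finger_gap: -0.0
gripper_force: 0.0
```

```bash
python3 -c "
from mv import *
rows([arc(148.4,.128,.15),arc(148.4,.128,.053)])"
```

```text
t 2.75 tcp [ 0.4199 -0.3003  0.2254] yaw 30.3 F [-0.2  0.   0.6]
239 -325 75 -28.1; 239 -325 172 -28.1
```

Emit:
{"api": "step_arm", "payload": {
  "targets": "239 -325 45 -28; 239 -325 45 -28; 239 -325 45 -28; 239 -325 45 -28; 239 -325 45 -28; 239 -325 45 -28; 239 -325 45 -28; 239 -325 45 -28; 239 -325 45 -28; 239 -325 45 -28; 239 -325 45 -28; 239 -325 45 -28"
}}

```text
t: 3.95
tcp_pos: [0.463, 0.0995, 0.1805]
tool_rot: [0.874, 0.485, 0.0, 0.0]
force: [-0.3, -0.6, -0.4]
finger_gap: 0.001
gripper_force: 0.0
```

```bash
python3 -c "
from mv import *
rows([arc(148.4,.128,.15),arc(148.4,.128,.053)])"
```

```text
t 3.95 tcp [0.463  0.0995 0.1805] yaw 58.1 F [-0.3 -0.6 -0.4]
0 -1 30 -0.3; 0 -1 127 -0.3
```

Emit:
{"api": "step_arm", "payload": {
  "targets": "0 -1 30 0; 0 -1 60 0; 0 -1 80 0; 0 -1 100 0; 0 -1 115 0; 0 -1 127 0; 0 -1 127 0; 0 -1 127 0"
}}

```text
t: 4.75
tcp_pos: [0.4621, 0.101, 0.0535]
tool_rot: [0.874, 0.486, -0.0, 0.0]
force: [0.1, -0.5, 1.5]
finger_gap: -0.002
gripper_force: 0.0
```

```bash
python3 -c "
from mv import *
rows([arc(p,.124,.053) for p in range(150,183,3)])
cv2.imwrite('pics/c.png',cv2.resize(manip.snapshot('scene')[:,:,::-1][130:310,210:450],None,fx=3.3,fy=3.3))"
```

```text
t 4.75 tcp [0.4621 0.101  0.0535] yaw 58.2 F [ 0.1 -0.5  1.5]
-4 4 0 -1.8; -10 5 0 -4.8; -17 5 0 -7.8; -23 6 0 -10.8; -30 8 0 -13.8; -36 9 0 -16.8; -42 11 0 -19.8; -48 14 0 -22.8; -54 17 0 -25.8; -60 20 0 -28.8; -65 23 0 -31.8
```

View pics/c.png

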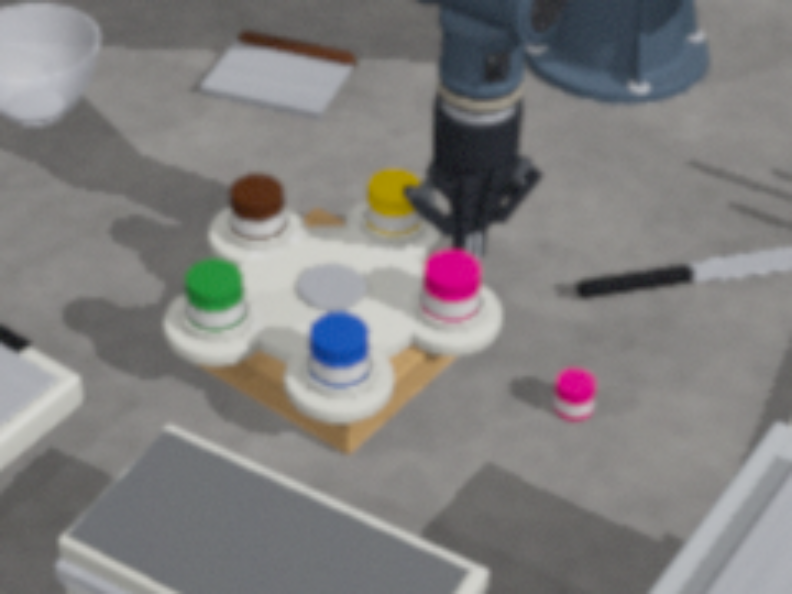

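The fingers stand in the notch beside pink (450,270 in the crop), clear of the jars. Starting the push.

Emit:
{"api": "step_arm", "payload": {
  "targets": "-4 4 0 -2; -10 5 0 -5; -15 5 0 -7; -19 5 0 -9; -23 6 0 -11; -28 7 0 -13; -32 9 0 -15; -36 10 0 -17; -40 11 0 -19; -45 13 0 -21; -49 15 0 -23; -52 17 0 -25"
}}

```text
t: 6.0
tcp_pos: [0.4485, 0.0486, 0.0542]
tool_rot: [0.747, 0.665, 0.0, -0.0]
force: [-1.2, 0.6, -0.8]
finger_gap: -0.0
gripper_force: 0.6
```

```bash
python3 -c "
from mv import *
from fit import *
im,L=lids('top');print(L,platefit(L))
rows([arc(p,.124,.053) for p in np.arange(176,200,2)])"
```

```text
{'blue': array([0.62985396, 0.11855911]), 'brown': array([ 0.57369618, -0.07052842])} (array([0.57067107, 0.03325303]), np.float64(127.45892037190904), 1, np.float64(0.001235650134947173))
t 6.05 tcp [0.4489 0.0482 0.0542] yaw 83.4 F [-0.2  0.1  0.8]
-6 -1 1 -2.6; -11 -1 1 -4.6; -15 0 1 -6.6; -19 0 1 -8.6; -23 1 1 -10.6; -28 2 1 -12.6; -32 3 1 -14.6; -36 4 1 -16.6; -40 5 1 -18.6; -44 7 1 -20.6; -48 9 1 -22.6; -52 10 1 -24.6
```

Emit:
{"api": "step_arm", "payload": {
  "targets": "-6 -1 1 -3; -11 -1 1 -5; -15 0 1 -7; -19 0 1 -9; -23 1 1 -11; -28 2 1 -13; -32 3 1 -15; -36 4 1 -17; -40 5 1 -19; -44 7 1 -21; -48 9 1 -23; -52 10 1 -25"
}}

```text
t: 7.25
tcp_pos: [0.4528, -0.0041, 0.053]
tool_rot: [0.586, 0.811, 0.0, 0.0]
force: [-0.6, 0.2, -0.4]
finger_gap: 0.004
gripper_force: 0.3
```

```bash
python3 -c "
from mv import *
from fit import *
im,L=lids('top');print(L,platefit(L))
rows([arc(p,.124,.053) for p in np.arange(200,223,2)])"
```

```text
{'blue': array([0.58973517, 0.13551394]), 'brown': array([ 0.6155861, -0.0608501])} (array([0.57049142, 0.03309691]), np.float64(151.49974527531262), 1, np.float64(0.0008317625343221311))
t 7.3 tcp [ 0.4534 -0.0046  0.053 ] yaw 108.3 F [-0.3 -0.4 -0.7]
-4 0 0 -1.7; -9 0 0 -3.7; -13 0 0 -5.7; -17 1 0 -7.7; -22 1 0 -9.7; -26 2 0 -11.7; -30 3 0 -13.7; -34 4 0 -15.7; -38 5 0 -17.7; -43 7 0 -19.7; -47 8 0 -21.7; -51 10 0 -23.7
```

Emit:
{"api": "step_arm", "payload": {
  "targets": "-4 0 0 -2; -9 0 0 -4; -13 0 0 -6; -17 1 0 -8; -22 1 0 -10; -26 2 0 -12; -30 3 0 -14; -34 4 0 -16; -38 5 0 -18; -43 7 0 -20; -46 8 0 -21; -48 9 0 -22"
}}

```text
t: 8.5
tcp_pos: [0.4766, -0.0468, 0.0528]
tool_rot: [0.42, 0.907, 0.0, 0.0]
force: [-1.4, -0.3, 1.2]
finger_gap: -0.0
gripper_force: 0.5
```

```bash
python3 -c "
from mv import *
from fit import *
im,L=lids('top');print(L,platefit(L))
rows([arc(p,.124,.053) for p in np.arange(221,229,1)])"
```

```text
{'blue': array([0.55074153, 0.13496692]), 'brown': array([ 0.64796986, -0.03690145])} (array([0.57111474, 0.03305644]), np.float64(173.49744656941598), 1, np.float64(0.0011288639050230091))
t 8.55 tcp [ 0.477  -0.047   0.0527] yaw 130.3 F [ 0.7 -0.9  0.4]
-1 0 0 -0.7; -3 0 0 -1.7; -5 0 0 -2.7; -7 0 0 -3.7; -10 0 0 -4.7; -12 0 0 -5.7; -14 1 0 -6.7; -16 1 0 -7.7
```

Four degrees more, slowly, then back off a little and check.

Emit:
{"api": "step_arm", "payload": {
  "targets": "-2 0 0 -1; -4 0 0 -2; -6 0 0 -3; -8 0 0 -3.5; -9 0 0 -4; -9 0 0 -4; -9 0 0 -4; -4 -2 0 -3; 0 -3 0 -2; 2 -4 0 -1; 2 -4 0 -1"
}}

```text
t: 9.65
tcp_pos: [0.4712, -0.0472, 0.0523]
tool_rot: [0.413, 0.911, -0.0, -0.0]
force: [0.7, -0.0, -0.4]
finger_gap: -0.001
gripper_force: 0.0
```

```bash
python3 -c "
from mv import *
from fit import *
im,L=lids('top');print(L,platefit(L))
im,L=lids('scene');print(L,platefit(L))
print(cur())"
```

```text
{'yellow': array([ 0.54458038, -0.06786386]), 'blue': array([0.54666581, 0.13217401]), 'brown': array([ 0.65324988, -0.03076757])} (array([0.57528355, 0.03189994]), np.float64(178.69776126198627), 1, np.float64(0.004113999351250883))
{'yellow': array([ 0.54958557, -0.05791135]), 'green': array([0.67252859, 0.09896277]), 'blue': array([0.55712337, 0.14073696]), 'brown': array([ 0.66778144, -0.02376215])} (array([0.58552203, 0.04045913]), np.float64(177.92037039752572), 1, np.float64(0.000544414235416042))
({'t': 9.75, 'q': array([-3.36602563e-01,  6.48070835e-01,  1.94674231e+00,  3.17050253e-06,
        5.46514214e-01, -1.05718315e+00]), 'qd': array([-0.00340982,  0.00278959, -0.00807575, -0.00255269,  0.00021735,
        0.00017115]), 'tau': array([ 6.23846124e-02, -3.75834811e+01, -5.76430723e+00,  7.86436212e-04,
        2.12485105e-02,  6.08275368e-03]), 'tcp_pos': array([ 0.47199895, -0.04756141,  0.05236639]), 'tool_rot': array([4.12420283e-01, 9.10993684e-01, 1.25453643e-05, 1.32053768e-04]), 'force': array([ 0.18429884,  0.58010718, -0.06898059]), 'ft_torque': array([-0.04273399, -0.00816571,  0.0030951 ]), 'gripper_force': 0.0, 'finger_gap': 3.490146472313617e-05}, array([ 0.47199895, -0.04756141,  0.05236639]), np.float64(131.28607121675475))
```

Emit:
{"api": "step_arm", "payload": {
  "targets": "2 -4 -15 -1; 2 -4 -40 -1; 2 -4 -70 -1; 2 -4 -110 -1; 2 -4 -150 -1; 2 -4 -180 -1; 2 -4 -180 -1; 100 -60 -180 -1; 150 -80 -180 -1; 150 -80 -180 -1; 150 -80 -180 -1; 150 -80 -180 -1"
}}

```text
t: 10.95
tcp_pos: [0.3096, 0.0137, 0.2316]
tool_rot: [0.404, 0.915, -0.0, -0.002]
force: [1.0, -0.8, 1.0]
finger_gap: -0.001
gripper_force: 0.0
```

```bash
python3 -c "
from mv import *
from fit import *
im,L=lids('scene');print(platefit(L),cur()[1])
cv2.imwrite('pics/e.png',cv2.resize(im[:,:,::-1][130:310,210:450],None,fx=3.3,fy=3.3))"
```

```text
(array([0.58533498, 0.04031663]), np.float64(177.8428097791429), 1, np.float64(0.0004947369164546928)) [0.31277893 0.01243806 0.23219931]
```

View pics/e.png

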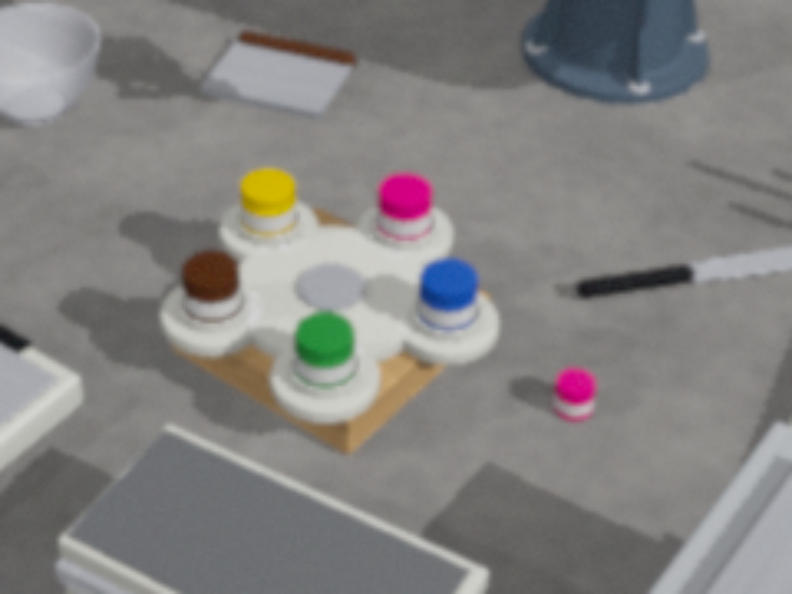

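The pink jar (405,200 in the crop) stands at the front at 177.8°, against the front direction of 177.6°. All jars are upright, and the robot is clear.

```bash
python3 -c "
from station import manip
print(manip.sign_off())"
```

```text
the job is handed in; nothing more can be done
None
```

I pushed the carousel round by its rim and handed the job in: the pink jar is at the front, within about 1° of the drawer centre line by my camera measurement, and at rest with the robot clear; the sign-off returned no verdict.

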